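# Load the detector cartridge and hold its cover ready for the screws

### The arm

A 6-joint arm with a two-finger parallel gripper is mounted at the origin on the work surface; the furniture and walls round the work are solid. World frame = base frame: x ahead of the robot, y to its left, z up, the work surface at z = 0. Lengths are in mm, angles in degrees, forces in N, time in s.
With the tool pointing down it reaches from about 325 to 875 mm from the base axis. Payload 4.4 kg.
Tool frame: the origin (TCP) lies at the very end of the fingers, on their centre line; the grasp point (between the pads) lies robot.grip_depth behind it (robot.grip_depth is the distance from the TCP to the grasp point, in mm); z points along the fingers, y is the line along which they close (so a half turn about z gives the same grasp; the last joint's range is limited). The gripper opens to 85 mm and grips with 20 to 120 N. Pads are 22 mm wide; open, the fingers measure 114 mm over their backs; the gripper's body (76 mm by 85 mm) begins 54 mm behind the grasp point. The pads swing forward as they close: fully open they stand 13 mm farther back than shut.
Start: joints at [-71.935, 11.837, 88.321, -0, 79.842, -8.623], TCP at [258.243, -513.749, 231.282] pointing down, gripper open.
Joint ranges: [-156.59, 156.59], [-49.26, 127.26], [12.9, 141.05], [-63.56, 243.56], [4.71, 150.69], [-161.64, 161.64]. Speed limits (degrees/s): [159.86, 159.86, 180, 180, 180, 180].

### API

Orientations are given as a 3x3 rotation matrix whose columns are the frame's x, y, z axes.
In Python, from rig import read_state, optics, job, look_for, trace, robot gives the robot as it stands. The module is installed in compiled form; this text tells all that it offers.
- The arm moves only by the shell command python3 -m inch 'ROWS' [FORCE]. ROWS is JSON, a list of rows, each a list of 3 entries, a list of its own where there are three numbers: the shift along the tool's x, y, z normalised to -1 to 1, where 1 is 20 mm, then the turn, a rotation vector about the tool's x, y, z normalised to -1 to 1, where 1 is 180 degrees, then the opening, from -1 (shut) to 1 (fully open), so that 0 is half open. A call has 1 to 20 rows; each row shifts and turns the commanded pose from where the row before left it, along the tool's axes as they then stand; what a row does not reach is not made up. A row lasts 1/8 s, in which the tool goes at most 62.5 mm and 10.7 degrees, less where a joint would pass 70% of its speed; a pose out of reach is approached as far as the arm can. A call with a number of a shift or a turn outside -1 to 1 is refused whole. A call with a gripper value outside its range is refused whole. The fingers move at their own pace and stop on an object; FORCE is the grip in N (left out, the last holds). Time passes only in rows, so rows that do not move let the fingers close. It gives the time, the measured TCP pose, the force and the opening at its end, in the units of the state.
- read_state(): the state, without advancing time (a new reading comes with each control period).
- optics.camera(name): name is "scene" or "top"; returns a dict with "frame" (480x640x3 uint8, blue, green, red), "fovy" (degrees; the focal length in pixels is half the picture's height over the tangent of half this angle, whatever the lens; pixels are square), "cx", "cy" (the principal point, pixels), "k1" (the pictures are not rectified: a ray, as slopes to the right and down, at radius r is drawn at 1 + k1 r^2 times it, then the intrinsics apply), "R" (3x3) and "t" (3): a world point X has camera coordinates R X + t. Camera axes: x right, y down, z forward; pixel columns grow to the right and rows downward; lengths in mm; the calibration is good to about 2 mm. A picture is of the moment at which its call begins. There is no depth.
- job.sign_off(): hands the job in, once; it reports no verdict.
Trained networks look in a picture, given as the dict that the camera call returned (one of the last four; its "shot" number tells which), for a name from the list of things; names that differ only in an ending like _2 or _b are one class to them, and where a whole thing is asked for, a point or a joint stands for the part that bears it (a point fixed in the world has none). Each returns a list of dicts, best first, with "score" (0 to 1); they miss things now and then, are a little off and sometimes report something else, mostly with a low value. They report only what shows in the picture. A call takes as long as a camera call. They do not tell look-alikes from the thing itself.
- look_for(picture, label): "extent" ([centre column, centre row, width, height] in pixels, round what is visible of it).
- trace(picture, label): "region" (480x640 bool, what is visible of it) and "extent" ([centre column, centre row, width, height] in pixels, round what is visible of it).
The state is a dict: "time": time; "joint_positions": joint angles; "joint_velocities": joint speeds; "effort": joint torques, N m; "tool_pos": TCP position; "ee_rot": TCP orientation; "force": force on the tool from outside, world axes, zero at the start; "moment": the same for the moment, N m; "gripper_width": finger opening in mm.
Only numpy, scipy, OpenCV 4.12 (cv2) and the standard library are available. Lean on these libraries where they do the work, as an engineer would, in place of code of your own. Each camera call takes 0.05 s, during which the arm holds its last target. There are 200 camera calls.

### The job

Pluck the tall round cartridge from the pocket tray and stand it in the well of the detector base, leaving the short round part and the square one in their pockets and the other things on the bench where they are. Then take the cover plate by its rib from the parts tray and hold it level over the base, hovering about 15 mm above the posts without touching them, with its two-hole end over the two-post end, so that each threaded hole is seen whole through a hole of the plate. Finish while holding it there, still: do not set it down or let go, so that the screws can be started.

Things in the scene. Friction and masses are not known exactly. Their poses are not given: they have to be found in the camera images.
- cartridge_center (a point): Centre (half-way up) of the cartridge: plain steel upright cylinder with a small glass window on top, 16 mm diameter, 26 mm tall, 25 g. It stands loose (2 mm play all round) in one of the four square pockets of the pocket tray, 16 mm of it standing out above the tray. z axis up along the cylinder.
- stub_center (a point): Centre of the short round part that stays in the tray: same look and 16 mm diameter as the cartridge but only 18 mm tall (8 mm stands out of its pocket).
- square_plug_center (a point): Centre of the square part that stays in the tray: 16 x 16 mm in plan, 26 mm tall, as high as the cartridge.
- pocket_tray: Grey fixed pocket tray 100 x 100 x 14 mm, on the left of the bench; origin at the centre of its underside. Four square pockets 21 x 21 mm, 10 mm deep, centred at x = +-23, y = +-23 mm in its frame; one of them is empty. The parts stand in three pockets, in any order. Beyond it and the base stands a drawer cabinet 205 mm tall, its nearest corner at about x 0.56, y 0.12 m: swing round it.
- base_well (a point): Mouth centre of the round well in the deck of the detector base (see base). Well: 21 mm diameter, 14 mm deep, so the seated cartridge stands 12 mm out of the deck with its centre 1 mm under this point. Axes are those of the base.
- cover_grip (a point): Centre of the cover plate's grip rib: an upright bar in the plate's middle, 50 mm long (plate x), 14 mm thick (plate y), 30 mm tall, to be pinched across its thickness. This point is 20 mm above the plate's underside, 15 mm above its upper face and 15 mm below the rib's top. Axes are those of the plate.
- base_hole0 (a point): Centre of the threaded hole (6 mm) in the top of post 0 of the base, at x +40, y +34 mm from the base's centre in the base's axes.
- cover_hole0 (a point): Centre of hole 0 (14 mm) of the cover plate, at its underside, x +40, y +34 mm from the plate's centre in the plate's axes; belongs over post 0.
- base_hole1 (a point): Centre of the threaded hole (6 mm) in the top of post 1 of the base, at x +40, y -34 mm from the base's centre in the base's axes.
- cover_hole1 (a point): Centre of hole 1 (14 mm) of the cover plate, at its underside, x +40, y -34 mm from the plate's centre in the plate's axes; belongs over post 1.
- base_hole2 (a point): Centre of the threaded hole (6 mm) in the top of post 2 of the base, at x -40, y 0 mm from the base's centre in the base's axes.
- cover_hole2 (a point): Centre of hole 2 (14 mm) of the cover plate, at its underside, x -40, y 0 mm from the plate's centre in the plate's axes; belongs over post 2.
- base: Detector base: fixed grey block 114 x 96 mm (x, y), its deck 16 mm high, with three upright threaded steel posts, 16 mm diameter, standing 22 mm above the deck (tops 38 mm above the bench): two at its +x end, one in the middle of its -x end, so fingers that close along its y meet no post. Origin at the centre of its underside, 16 mm below the well's mouth.
- cartridge: The cartridge; origin at the centre of its lower end, 13 mm below its centre.
- cover: Cover plate: loose aluminium plate 110 x 96 x 5 mm (x, y, z) with three through holes of 14 mm, two at its +x end, one in the middle of its -x end, and the rib on top. About 220 g (varies by some 20 percent), balanced to 3 mm about the rib. Lies flat on the floor of the parts tray, rib up. Origin at the centre of its underside, 20 mm below cover_grip.
- parts_tray: Light grey fixed parts tray 200 x 300 mm (x, y) with a 3 mm floor and a rim 23 mm high, on the right of the bench; origin at the centre of its underside. The cover lies near its middle; a screwdriver lies at its near end.
- spare_eyepiece: Bystander: black eyepiece, 32 mm diameter, 40 mm tall, standing at the far end of the parts tray.
- dust_cap: Bystander: flat round cap, 42 mm diameter, 9 mm high, at the far end of the parts tray.
- bulb_box: Bystander: small carton 36 x 36 x 50 mm behind the base.
- oil_dropper: Bystander: small dropper bottle, 34 mm diameter, 102 mm tall, behind the pocket tray.
Things that resemble listed ones, but are neither listed nor needed, are in the scene too. There is more than one size of the pocket_tray; the one meant has the size given above.

How it is judged:
By the outcome, as a careful person would: the job done as asked, in the order asked, and still so for the second after the job is handed in, while the arm keeps its last pose, push and grip.
It also fails if it takes over 58 s, if anything falls off the work surface, if the arm or the gripper's body presses on something with over 40 N, if the wrist force passes 120 N, or if a joint passes its speed limit or range.

## Working session

There is one attempt and no reset: what is moved stays moved. The work goes in short steps, Python scripts to look and compute and a shell command to move; the robot and the scene stay as the last step left them, time stands still between calls to the robot, and variables do not carry over. Pictures are saved under pics/ and viewed, on a budget of 10 in all, crops included, one or two more only if the job needs it, and the job is handed in when it is done.

```bash
mkdir -p pics; cat > h.py <<'E'
import numpy as np, cv2
from rig import read_state, optics, job, look_for, trace, robot
def K(c):
    f=240/np.tan(np.radians(c["fovy"]/2)); return f,c["cx"],c["cy"],c["k1"]
def ray(c,u,v):
    f,cx,cy,k=K(c); d=np.array([(u-cx)/f,(v-cy)/f]); p=d.copy()
    for _ in range(30): p=d/(1+k*(p@p))
    R=np.array(c["R"]);t=np.array(c["t"])
    return -R.T@t, R.T@np.array([p[0],p[1],1.])
def at(c,u,v,z):
    o,d=ray(c,u,v); return o+d*(z-o[2])/d[2]
def proj(c,X):
    f,cx,cy,k=K(c); X=np.atleast_2d(X); q=X@np.array(c["R"]).T+np.array(c["t"])
    p=q[:,:2]/q[:,2:]; p=p*(1+k*(p**2).sum(1,keepdims=True)); return p*f+[cx,cy]
E
python3 - <<'E'
from h import *
for n in("top","scene"):
    c=optics.camera(n); cv2.imwrite(f"pics/{n}0.png",c["frame"])
    print(n,c["fovy"],c["cx"],c["cy"],c["k1"],"pos",ray(c,c["cx"],c["cy"]))
    for l in["cartridge","stub_center","square_plug_center","pocket_tray","base","cover","base_well","cover_grip","base_hole0","cover_hole0","parts_tray","oil_dropper"]:
        for d in look_for(c,l)[:4]:
            e=d["extent"]; print(l,round(d["score"],2),np.round(e,1),np.round(at(c,e[0],e[1],20)[:2]))
print(robot.grip_depth, read_state())
E
```

```text
top 52.29770031505193 322.84021152958013 247.91176480071593 -0.11021907744588758 pos (array([ 283.06320797,    9.30896606, 1084.02889564]), array([ 0.11269582,  0.0061431 , -0.99361054]))
cartridge 0.37 [225.6 217.3   9.9   4. ] [471. 232.]
pocket_tray 0.92 [192.8 350.5  40.9  36.2] [178. 296.]
pocket_tray 0.86 [240.2 225.8  55.   52.8] [452. 199.]
pocket_tray 0.45 [315.9 204.8  46.8  51.3] [500.  32.]
base 0.76 [312.4 202.9  51.1  58.2] [504.  40.]
base_well 0.62 [312.3 203.   52.   52.8] [504.  40.]
cover_grip 0.94 [419.5 245.5  56.3  55.8] [ 411. -197.]
base_hole0 0.95 [310.4 202.6  48.4  55.2] [505.  44.]
cover_hole0 0.83 [419.1 247.3  58.4  61.8] [ 407. -196.]
parts_tray 0.56 [314.2 202.6  45.   52.2] [505.  36.]
oil_dropper 0.74 [195.2 184.2  24.5  18.2] [546. 304.]
scene 47.272436635910374 321.3144787265107 244.4231347425959 0.005460167573755857 pos (array([-415.88726128,  617.85177619,  861.75305634]), array([ 0.63653043, -0.47975368, -0.60387534]))
cartridge 0.38 [223.2 289.6   9.3   9.3] [466. 233.]
square_plug_center 0.74 [284.8 254.6  59.2  44.6] [491.  47.]
square_plug_c
[... 697 characters left out ...]
1858e-03,
        7.98417822e+01, -8.62235778e+00]), 'joint_velocities': array([-0.02804657, -0.00529906, -0.06783486, -0.02420863, -0.07530463,
       -0.1292449 ]), 'effort': array([ 8.99827646e-04, -3.83051133e+01, -2.91961169e+01, -1.82720933e-04,
        5.96137488e-04,  6.54982159e-06]), 'tool_pos': array([ 258.23626459, -513.74769581,  231.28480709]), 'ee_rot': array([[ 8.93482050e-01,  4.49098904e-01,  2.15557409e-05],
       [ 4.49098904e-01, -8.93482051e-01,  1.29115582e-05],
       [ 2.50582342e-05, -1.85558585e-06, -1.00000000e+00]]), 'force': array([0.09399333, 0.85313219, 1.26280423]), 'moment': array([-0.01228058,  0.05553531,  0.01883322]), 'gripper_width': 85.18280682814802}
```

View pics/top0.png

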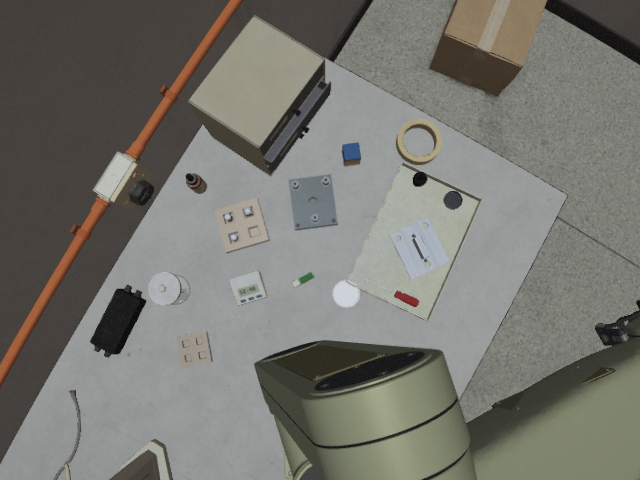

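View pics/scene0.png

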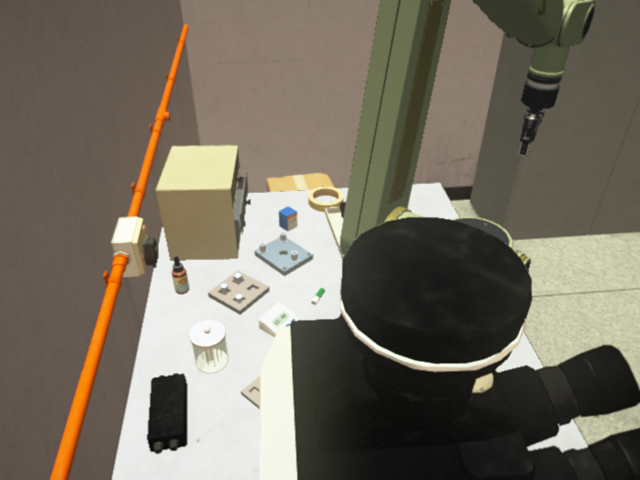

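The top view shows two pocket trays: (240,225), about 50 px or 100 mm, and (194,349), about 33 px. The first one has the size given, with parts standing in it. The base is at (313,203) and the cover at (419,247). I'll enlarge these to confirm.

```bash
python3 - <<'E'
from h import *
t=optics.camera("top"); s=optics.camera("scene")
def crop(c,u,v,w,h): return cv2.resize(c["frame"][v:v+h,u:u+w],(400,300),interpolation=cv2.INTER_CUBIC)
cv2.imwrite("pics/crop1.png",np.vstack([np.hstack([crop(t,205,188,80,60),crop(s,200,262,80,60)]),np.hstack([crop(t,272,172,80,60),crop(t,372,212,96,72)])]))
for c,n in((t,"top"),(s,"scene")):
  for l in["stub_center","cartridge","square_plug_center","pocket_tray","base","cover"]:
    for d in trace(c,l)[:4]:
        m=d["region"].astype(np.uint8); (r)=cv2.minAreaRect(cv2.findNonZero(m)); 
        print(n,l,round(d["score"],2),np.round(d["extent"],1),m.sum(),np.round(cv2.boxPoints(r),1).tolist())
E
```

```text
top cartridge 0.43 [227.1 218.8   7.9   6.7] 47 [[225.0, 214.0], [232.0, 214.0], [232.0, 221.0], [225.0, 221.0]]
top square_plug_center 0.61 [250.1 212.3   8.8   5.7] 81 [[244.0, 207.0], [253.0, 207.0], [253.0, 216.0], [244.0, 216.0]]
top pocket_tray 0.73 [193.2 350.5  38.2  32.4] 983 [[175.6999969482422, 336.29998779296875], [207.1999969482422, 330.29998779296875], [213.10000610351562, 361.3999938964844], [181.60000610351562, 367.3999938964844]]
top pocket_tray 0.72 [241.6 224.6  55.9  55.6] 1906 [[212.60000610351562, 209.39999389648438], [258.0, 196.89999389648438], [270.0, 240.39999389648438], [224.5, 252.89999389648438]]
top base 0.73 [312.7 203.9  50.8  60.5] 2278 [[286.3999938964844, 178.60000610351562], [330.70001220703125, 172.5], [337.8999938964844, 224.5], [293.6000061035156, 230.6999969482422]]
top base 0.62 [240.4 226.3  49.7  52.2] 1760 [[214.0, 208.39999389648438], [257.3999938964844, 196.8000030517578], [269.20001220703125, 241.3000030517578], [225.8000030517578, 252.8000030517578]]
top cover 0.56 [420.9 249.6  61.   62.6] 2029 [[388.20001220703125, 234.39999389648438]
[... 163 characters left out ...]
.5   9.2] 37 [[236.0, 295.0], [241.0, 295.0], [241.0, 301.0], [236.0, 301.0]]
scene square_plug_center 0.67 [235.4 279.6  10.5   8.9] 56 [[234.0, 274.0], [241.0, 274.0], [241.0, 282.0], [234.0, 282.0]]
scene pocket_tray 0.93 [251.1 390.3  20.5  32.2] 364 [[240.0, 392.0], [257.0, 375.0], [273.0, 391.0], [256.0, 408.0]]
scene pocket_tray 0.63 [238.8 294.1  60.3  44. ] 1372 [[206.5, 293.0], [247.10000610351562, 260.0], [271.29998779296875, 289.8999938964844], [230.8000030517578, 322.79998779296875]]
scene base 0.63 [281.4 253.4  59.7  43.5] 1389 [[252.3000030517578, 253.1999969482422], [276.1000061035156, 224.60000610351562], [314.20001220703125, 256.29998779296875], [290.3999938964844, 285.0]]
```

View pics/crop1.png

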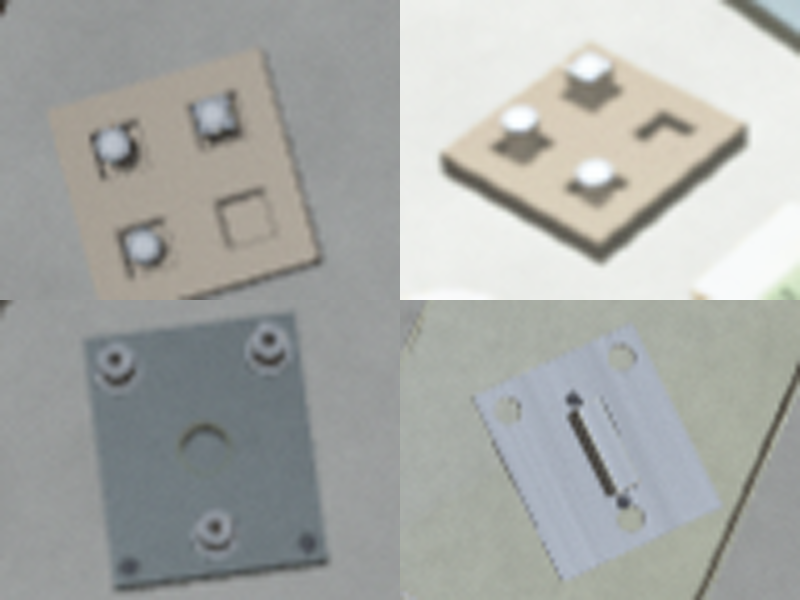

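The scene crop settles the tray: the left round part (top px 228,217; scene 224,286) stands higher than the front one (top 233.6,237; scene 239,296). The square one is at top (247.6,210.6), and its neighbour at (254,231) is empty. The cover's two-hole end is up in the picture, and the base's two-post end is also up. Next I'll triangulate the heights and fit poses.

```bash
python3 - <<'E'
from h import *
from scipy.optimize import least_squares
t=optics.camera("top"); s=optics.camera("scene")
a=lambda P,u0,v0,k,dx=0,dy=0: [(u0+(U-dx+.5)/k-.5, v0+(V-dy+.5)/k-.5) for U,V in P]
T=a([(115,143),(143,244),(213,112)],205,188,5); S=a([(519,118),(595,171),(589,66)],200,262,5,400)
for n,p,q in zip(("left","front","square"),T,S):
    o1,d1=ray(t,*p);o2,d2=ray(s,*q); d1/=np.linalg.norm(d1);d2/=np.linalg.norm(d2)
    k=np.linalg.lstsq(np.c_[d1,-d2],o2-o1,rcond=None)[0]; A=o1+k[0]*d1;B=o2+k[1]*d2
    print(n,"mid",np.round((A+B)/2,1),"gap",np.round(A-B,1))
def fit(obs,L,name):
    # obs: list of (cam, pixels); L local pts
    def pose(p): 
        c,sn=np.cos(p[2]),np.sin(p[2]); R=np.array([[c,-sn,0],[sn,c,0],[0,0,1]]); return lambda X: X@R.T+[p[0],p[1],0]
    f=lambda p: np.concatenate([(proj(c,pose(p)(np.array(l,float)))-np.array(px)).ravel() for c,px,l in obs])
    best=min((least_squares(f,[*L,w]) for w in np.radians([0,90,180,270])),key=lambda r:r.cost)
    print(name,np.round(best.x[:2],1),round(np.degrees(best.x[2])%360,1),"res px",np.round(best.fun,1))
to=[(t,a([(50,113),(262,48),(322,260)],205,188,5),[(50,50,14),(50,-50,14),(-50,-50,14)])]
so=[(s,a([(442,158),(593,40),(748,128),(602,250)],200,262,5,400),[(50-100,50,14),(50,50,14),(50,-50,14),(-50,-50,14)])]
fit(to,(450,200),"tray top");fit(so,(450,200),"tray scene")
H=lambda z:[(40,34,z),(40,-34,z),(-40,0,z)]
fit([(t,a([(115,359),(268,346),(214,527)],272,172,5,0,300),H(38))],(500,40),"base posts")
fit([(t,a([(84,340),(295,313),(328,562),(113,588)],272,172,5,0,300),[(57,48,16),(57,-48,16),(-57,-48,16),(-57,48,16)])],(500,40),"base deck corners")
fit([(t,a([(508,409),(622,357),(630,517)],372,212,400/96,400,300),H(8))],(410,-197),"cover holes")
fit([(t,a([(473,397),(630,325),(719,508),(565,580)],372,212,400/96,400,300),[(55,48,8),(55,-48,8),(-55,-48,8),(-55,48,8)])],(410,-197),"cover corners")
E
```

```text
left mid [472.5 227.3  25.6] gap [-0.8 -1.1 -0.4]
front mid [428.1 214.2  18.8] gap [-0.1 -0.1 -0. ]
square mid [486.1 183.5  25.8] gap [-0.1 -0.1 -0. ]
tray top [454.9 197.1] 17.1 res px [-0.3 -0.1  0.   0.1  0.2  0.1]
tray scene [449.8 201.4] 286.9 res px [-0.2 -0.3 -0.2  0.8  0.5 -0.1 -0.1 -0.3]
base posts [507.6  40.1] 7.0 res px [ 0.   0.2  0.3 -0.7 -0.3  0.5]
base deck corners [507.9  39.6] 7.6 res px [-0.2 -0.1  0.1 -0.   0.1 -0.  -0.   0.2]
cover holes [ 407.3 -197.9] 25.1 res px [ 0.  -0.1 -0.1 -0.1  0.   0.2]
cover corners [ 406.3 -197.6] 25.4 res px [-0.3 -0.   0.3 -0.6  0.8 -0.3 -0.8  0.9]
```

The left round part's top comes out about 7 mm above the front one, level with the square, so it is the cartridge, at about (470.5,226.8). The front one is the stub. I'll close along the tray diagonal, where the fingers clear the neighbours, with tool yaw ψ=62°. First I swing over at the present height.

```bash
cat >> h.py <<'E'
def go(x,y,z,psi):
    "total tool-axis shift (units of 20 mm) and turn needed from the measured pose, tool pointing down"
    s=read_state(); R=np.array(s["ee_rot"]); d=R.T@(np.array([x,y,z])-s["tool_pos"])
    p=np.degrees(np.arctan2(R[1,0],R[0,0]))
    print("t",s["time"],"pos",np.round(s["tool_pos"],1),"psi",round(p,2),"w",round(s["gripper_width"],1),"F",np.round(s["force"],1),"| shift units",np.round(d/20,3),"turn units",round(-((psi-p+180)%360-180)/180,4))
E
python3 -m inch '[[[0.9,-0.977,0],[0,0,0],0.1],[[0.9,-0.977,0],[0,0,0],0.1],[[0.9,-0.977,0],[0,0,0],0.1],[[0.9,-0.977,0],[0,0,0],0.1],[[0.9,-0.977,0],[0,0,0],0.1],[[0.9,-0.977,0],[0,0,0],0.1],[[0.9,-0.977,0],[0,0,0],0.1],[[0.9,-0.977,0],[0,0,0],0.1],[[0.9,-0.977,0],[0,0,0],0.1],[[0.9,-0.977,0],[0,0,0],0.1],[[0.9,-0.977,0],[0,0,0],0.1],[[0.9,-0.977,0],[0,0,0],0.1],[[0.9,-0.977,0],[0,0,0],0.1],[[0.9,-0.977,0],[0,0,0],0.1],[[0.9,-0.977,0],[0,0,0],0.1],[[0.9,-0.977,0],[0,0,0],0.1],[[0.9,-0.977,0],[0,0,0],0.1],[[0.9,-0.977,0],[0,0,0],0.1],[[0.9,-0.977,0],[0,0,0],0.1],[[0.9,-0.977,0],[0,0,0],0.1]]' 30
python3 -m inch '[[[0.9,-0.977,0],[0,0,0],0.1],[[0.9,-0.977,0],[0,0,0],0.1],[[0.9,-0.977,0],[0,0,0],0.1],[[0.9,-0.977,0],[0,0,0],0.1],[[0.9,-0.977,0],[0,0,0],0.1],[[0.9,-0.977,0],[0,0,0],0.1],[[0.9,-0.977,0],[0,0,0],0.1],[[0.9,-0.977,0],[0,0,0],0.1],[[0.9,-0.977,0],[0,0,0],0.1],[[0,0,0.8],[0,0,-0.049],0.1],[[0,0,0.8],[0,0,-0.049],0.1],[[0,0,0.8],[0,0,-0.049],0.1],[[0,0,0.8],[0,0,-0.049],0.1],[[0,0,0.8],[0,0,0],0.1],[[0,0,0.8],[0,0,0],0.1],[[0,0,0],[0,0,0],0.1]]'
python3 -c "
from h import *
go(470.5,226.8,90,62)"
```

```text
time: 4.6
tool_pos: [404.4, -1.7, 231.4]
ee_rot: [[0.893, 0.449, 0.001], [0.449, -0.893, -0.0], [0.0, 0.0, -1.0]]
force: [0.1, 0.0, -0.2]
gripper_width: 46.8
time: 6.6
tool_pos: [468.7, 226.6, 133.5]
ee_rot: [[0.471, 0.882, -0.004], [0.882, -0.471, -0.001], [-0.003, -0.003, -1.0]]
force: [-0.1, -0.2, 0.4]
gripper_width: 47.1
t 6.6 pos [468.7 226.6 133.5] psi 61.9 w 47.1 F [-0.1 -0.2  0.4] | shift units [0.055 0.081 2.175] turn units -0.0005
```

```bash
python3 -m inch '[[[0.03,0.04,0.8],[0,0,0],0.1],[[0.03,0.04,0.8],[0,0,0],0.1],[[0,0,0.8],[0,0,0],0.1],[[0,0,0.8],[0,0,0],0.1],[[0,0,0.8],[0,0,0],0.1],[[0,0,0.4],[0,0,0],0.1],[[0,0,0],[0,0,0],0.1]]'
python3 - <<'E'
from h import *
go(470.5,226.8,20,62)
o=[]
for n in("top","scene"):
    c=optics.camera(n); p=read_state()["tool_pos"]; q=proj(c,[p,[470.5,226.8,30]]); print(n,q.round(1))
    u,v=(q[1]-[40,30]).astype(int); im=c["frame"].copy()
    im=cv2.resize(im[v:v+60,u:u+80],(400,300),interpolation=cv2.INTER_CUBIC)
    for k,col in((0,(0,0,255)),(1,(0,255,0))): cv2.circle(im,tuple(((q[k]-[u,v]+.5)*5).astype(int)),3,col,-1)
    o.append(im)
cv2.imwrite("pics/g1.png",np.hstack(o))
E
```

```text
time: 7.48
tool_pos: [471.5, 227.1, 46.4]
ee_rot: [[0.47, 0.883, -0.002], [0.883, -0.47, -0.0], [-0.001, -0.001, -1.0]]
force: [0.7, -0.8, -0.0]
gripper_width: 47.1
t 7.475 pos [471.5 227.1  46.4] psi 61.96 w 47.1 F [ 0.7 -0.8 -0. ] | shift units [-0.037 -0.036  1.322] turn units -0.0002
top [[225.4 214.4]
 [227.1 216.5]]
scene [[222.7 278. ]
 [224.1 284.2]]
```

View pics/g1.png

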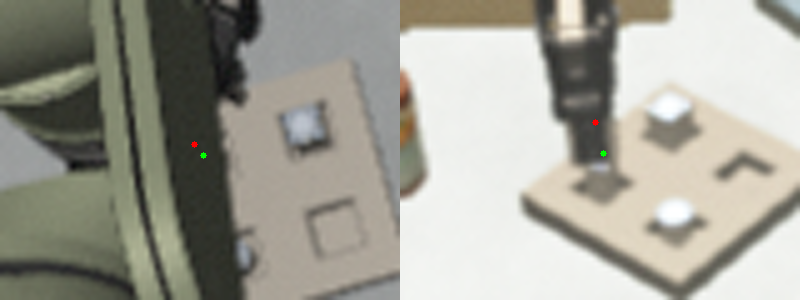

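The scene crop shows the fingers straddling the cartridge (its top is just visible at 597,165 in the crop). The stub and the square part are clear of them. I'll descend to z=20 and close.

```bash
python3 -m inch '[[[-0.03,-0.03,0.4],[0,0,0],0.1],[[0,0,0.4],[0,0,0],0.1],[[0,0,0.3],[0,0,0],0.1],[[0,0,0.2],[0,0,0],0.1],[[0,0,0],[0,0,0],0.1],[[0,0,0],[0,0,0],-0.5],[[0,0,0],[0,0,0],-1],[[0,0,0],[0,0,0],-1],[[0,0,0],[0,0,0],-1],[[0,0,0],[0,0,0],-1],[[0,0,0],[0,0,0],-1]]' 35
python3 -c "
from h import *
go(470.5,226.8,20,62)"
```

```text
time: 8.95
tool_pos: [471.6, 227.2, 21.6]
ee_rot: [[0.47, 0.883, 0.001], [0.883, -0.47, 0.0], [0.0, 0.0, -1.0]]
force: [-0.2, 0.4, 3.5]
gripper_width: 12.6
t 8.95 pos [471.6 227.2  21.6] psi 61.97 w 12.6 F [-0.2  0.4  3.5] | shift units [-0.041 -0.04   0.078] turn units -0.0002
```

```bash
python3 -m inch '[[[0,0,0],[0,0,0],-1],[[0,0,0],[0,0,0],-1]]'
python3 - <<'E'
from h import *
go(470.5,226.8,20,62)
o=[]
for n in("top","scene"):
    c=optics.camera(n)
    u,v=(proj(c,[470.5,226.8,30])[0]-[40,30]).astype(int)
    o.append(cv2.resize(c["frame"][v:v+60,u:u+80],(400,300),interpolation=cv2.INTER_CUBIC))
cv2.imwrite("pics/g2.png",np.hstack(o))
E
```

```text
time: 9.2
tool_pos: [471.6, 227.2, 21.6]
ee_rot: [[0.47, 0.883, 0.001], [0.883, -0.47, 0.0], [0.0, 0.0, -1.0]]
force: [-0.6, -0.4, 3.7]
gripper_width: 12.9
t 9.2 pos [471.6 227.2  21.6] psi 61.97 w 12.9 F [-0.6 -0.4  3.7] | shift units [-0.041 -0.039  0.078] turn units -0.0002
```

View pics/g2.png

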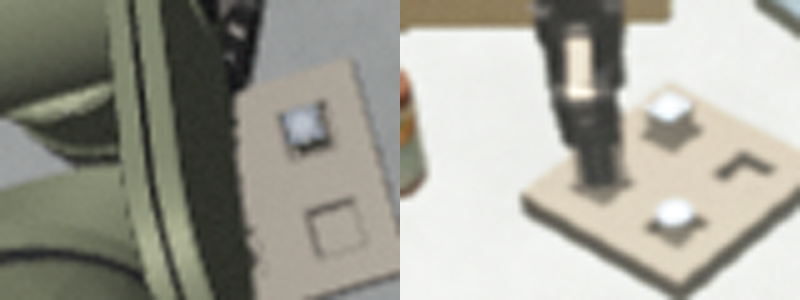

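```bash
python3 -m inch '[[[0,0,-0.2],[0,0,0],-1],[[0,0,-0.5],[0,0,0],-1],[[0,0,-0.8],[0,0,0],-1],[[0,0,-0.8],[0,0,0],-1],[[0,0,-0.8],[0,0,0],-1],[[0,0,0],[0,0,0],-1]]'
python3 - <<'E'
from h import *
go(470.5,226.8,20,62)
c=optics.camera("scene")
u,v=(proj(c,[470.5,226.8,40])[0]-[50,37]).astype(int)
cv2.imwrite("pics/g3.png",cv2.resize(c["frame"][v:v+75,u:u+100],(800,600),interpolation=cv2.INTER_CUBIC))
E
```

```text
time: 10.05
tool_pos: [473.0, 227.6, 85.6]
ee_rot: [[0.47, 0.883, 0.005], [0.883, -0.47, 0.001], [0.003, 0.003, -1.0]]
force: [-0.2, -0.3, -0.5]
gripper_width: 12.7
t 10.05 pos [473.  227.6  85.6] psi 61.97 w 12.7 F [-0.2 -0.3 -0.5] | shift units [-0.104 -0.103  3.279] turn units -0.0002
```

View pics/g3.png

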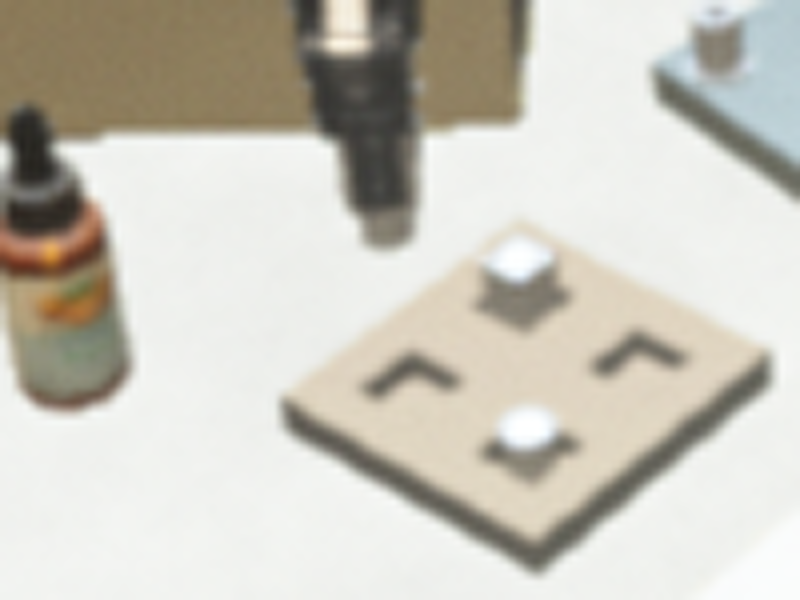

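The cartridge hangs upright from the fingertips (crop px 387,230), with about 14 mm showing below. The stub and the square part are still in their pockets. The measured offset of the cartridge from the TCP along tool x is about -1.4 mm, so I'll aim the TCP at (509.1,40.1), ψ=7.3, and swing clear of the cabinet corner.

```bash
python3 -m inch '[[[-0.88,0.252,0],[0,0,0],-1],[[-0.88,0.252,0],[0,0,0],-1],[[-0.88,0.252,0],[0,0,0],-1],[[-0.88,0.252,0],[0,0,0],-1],[[-0.88,0.252,0],[0,0,0],-1],[[-0.88,0.252,0],[0,0,0],-1],[[-0.428,0.898,0],[0,0,0],-1],[[-0.428,0.898,0],[0,0,0],-1],[[-0.428,0.898,0],[0,0,0],-1],[[-0.428,0.898,0],[0,0,0],-1],[[-0.428,0.898,0],[0,0,0],-1],[[0,0,0],[0,0,0.0507],-1],[[0,0,0],[0,0,0.0507],-1],[[0,0,0],[0,0,0.0507],-1],[[0,0,0],[0,0,0.0507],-1],[[0,0,0],[0,0,0.0507],-1],[[0,0,0],[0,0,0.0507],-1],[[0,0,0],[0,0,0],-1]]'
python3 - <<'E'
from h import *
go(509.1,40.1,45,7.3)
from scipy.optimize import least_squares
s=optics.camera("scene"); u,v=(proj(s,[507,40,38])[0]-[40,30]).astype(int); print(u,v, proj(s,[507.7,39.9,16]).round(1))
cv2.imwrite("pics/b1.png",cv2.resize(s["frame"][v:v+60,u:u+80],(800,600),interpolation=cv2.INTER_CUBIC))
E
```

```text
time: 12.35
tool_pos: [507.9, 39.2, 83.2]
ee_rot: [[0.992, 0.127, -0.0], [0.127, -0.992, 0.0], [-0.0, -0.0, -1.0]]
force: [0.7, -0.2, 0.0]
gripper_width: 12.8
t 12.35 pos [507.9  39.2  83.2] psi 7.32 w 12.8 F [ 0.7 -0.2  0. ] | shift units [ 0.064 -0.035  1.91 ] turn units 0.0001
243 214 [[283.6 251.5]]
```

View pics/b1.png

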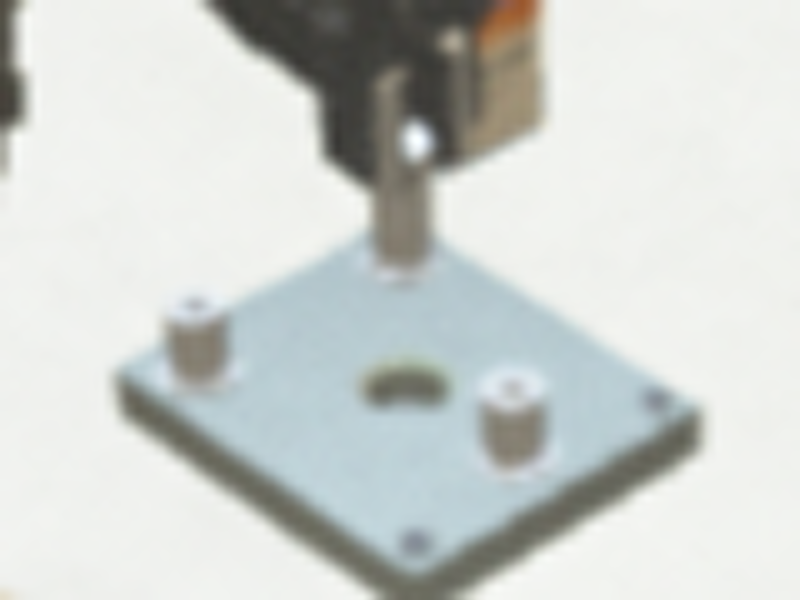

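The base is seen whole: posts at crop (195,305), (513,390) and (400,190), and the well mouth centred at about (405,387). The cartridge hangs in front of the back post, so I'll lower it to just above the deck and check it against the well.

```bash
python3 -m inch '[[[0.064,-0.035,0.5],[0,0,0],-1],[[0,0,0.5],[0,0,0],-1],[[0,0,0.5],[0,0,0],-1],[[0,0,0.4],[0,0,0],-1],[[0,0,0],[0,0,0],-1]]'
python3 - <<'E'
from h import *
go(509.1,40.1,20.5,7.3)
s=optics.camera("scene"); p=read_state()["tool_pos"]; u,v=243,214
q=proj(s,[[507.7,39.9,16],p-[1.4,.2,17.6],p-[1.4,.2,-8.4]]); print(q.round(2), ((q-[u,v]+.5)*10).round())
cv2.imwrite("pics/b2.png",cv2.resize(s["frame"][v:v+60,u:u+80],(800,600),interpolation=cv2.INTER_CUBIC))
E
```

```text
time: 13.02
tool_pos: [507.8, 40.6, 44.2]
ee_rot: [[0.992, 0.126, -0.002], [0.126, -0.992, 0.0], [-0.002, -0.001, -1.0]]
force: [-0.4, 0.7, -0.6]
gripper_width: 12.9
t 13.025 pos [507.8  40.6  44.2] psi 7.22 w 12.9 F [-0.4  0.7 -0.6] | shift units [0.066 0.034 1.184] turn units -0.0004
[[283.63 251.46]
 [283.49 248.13]
 [283.15 239.77]] [[411. 380.]
 [410. 346.]
 [406. 263.]]
```

View pics/b2.png

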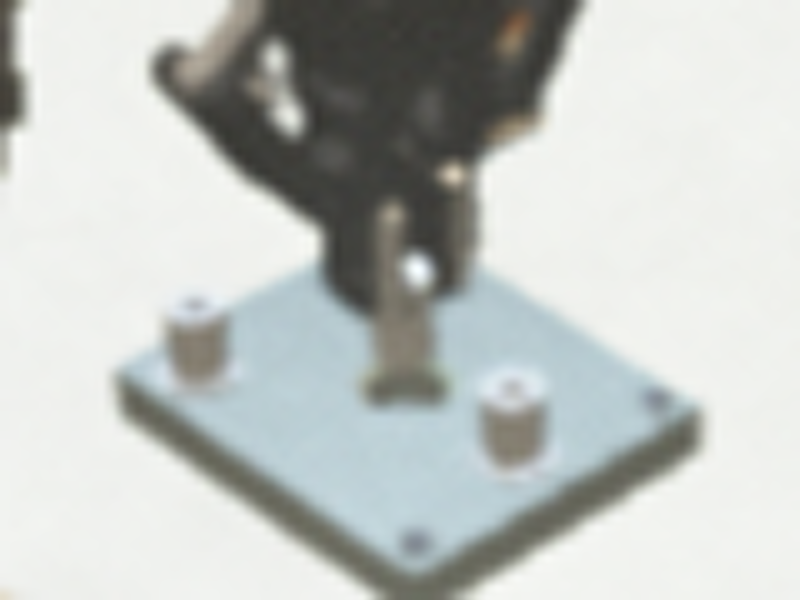

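The cartridge axis is at crop col 404, and so is the well centre. Its bottom edge row (372) agrees with the prediction. I'll insert it gently.

```bash
python3 -m inch '[[[0.066,0.034,0.2],[0,0,0],-1],[[0,0,0.2],[0,0,0],-1],[[0,0,0.2],[0,0,0],-1],[[0,0,0.15],[0,0,0],-1],[[0,0,0],[0,0,0],-1]]'
python3 -c "
from h import *
go(509.1,40.1,20.5,7.3)"
```

```text
time: 13.7
tool_pos: [509.7, 40.0, 29.9]
ee_rot: [[0.992, 0.126, -0.001], [0.126, -0.992, 0.0], [-0.001, -0.0, -1.0]]
force: [0.6, 0.4, -0.2]
gripper_width: 12.6
t 13.7 pos [509.7  40.   29.9] psi 7.21 w 12.6 F [ 0.6  0.4 -0.2] | shift units [-0.031 -0.006  0.471] turn units -0.0005
```

Bottom of the cartridge is now at about 12 mm, below the deck at 16, with no force, so it is in the mouth.

```bash
python3 -m inch '[[[-0.02,0,0.15],[0,0,0],-1],[[0,0,0.15],[0,0,0],-1],[[0,0,0.13],[0,0,0],-1],[[0,0,0],[0,0,0],-1],[[0,0,0],[0,0,0],-1]]'
python3 -c "
from h import *
go(509.1,40.1,20.5,7.3)"
```

```text
time: 14.32
tool_pos: [509.7, 39.9, 21.7]
ee_rot: [[0.992, 0.126, 0.0], [0.126, -0.992, -0.0], [0.0, 0.0, -1.0]]
force: [-0.2, -0.7, 0.1]
gripper_width: 12.3
t 14.325 pos [509.7  39.9  21.7] psi 7.21 w 12.3 F [-0.2 -0.7  0.1] | shift units [-0.03  -0.012  0.059] turn units -0.0005
```

```bash
python3 -m inch '[[[0,0,0.1],[0,0,0],-1],[[0,0,0],[0,0,0],-1],[[0,0,0],[0,0,0],-0.6],[[0,0,0],[0,0,0],-0.4],[[0,0,0],[0,0,0],-0.2],[[0,0,0],[0,0,0],-0.1],[[0,0,0],[0,0,0],-0.1]]'
python3 -m inch '[[[0,0,-0.3],[0,0,0],-0.1],[[0,0,-0.6],[0,0,0],0.1],[[0,0,-1],[0,0,0],0.2],[[0,0,-1],[0,0,0],0.2],[[0,0,-1],[0,0,0],0.2],[[0,0,-1],[0,0,0],0.2],[[0,0,0],[0,0,0],0.2]]'
python3 - <<'E'
from h import *
go(407,-197.8,110,25.2)
s=optics.camera("scene");u,v=243,214
cv2.imwrite("pics/b3.png",cv2.resize(s["frame"][v:v+60,u:u+80],(600,450),interpolation=cv2.INTER_CUBIC))
E
```

```text
time: 15.2
tool_pos: [509.7, 40.0, 19.7]
ee_rot: [[0.992, 0.126, -0.0], [0.126, -0.992, 0.0], [-0.0, -0.0, -1.0]]
force: [0.4, 0.8, -0.5]
gripper_width: 38.6
time: 16.08
tool_pos: [511.7, 39.8, 120.4]
ee_rot: [[0.992, 0.126, 0.006], [0.126, -0.992, -0.001], [0.006, 0.001, -1.0]]
force: [-0.3, -0.4, -0.6]
gripper_width: 51.3
t 16.075 pos [511.7  39.8 120.4] psi 7.22 w 51.3 F [-0.3 -0.4 -0.6] | shift units [-6.69  11.126  0.494] turn units -0.0999
```

View pics/b3.png

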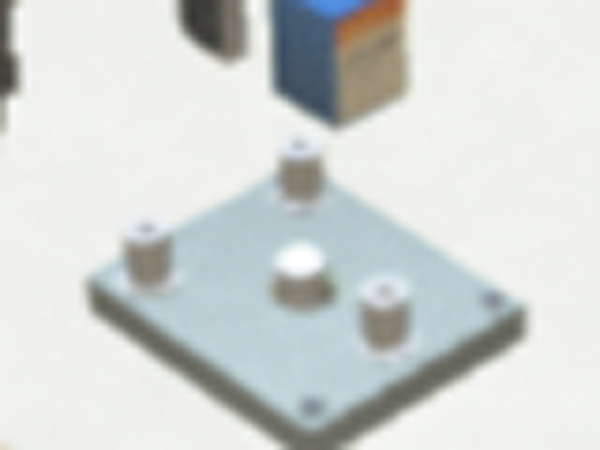

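The cartridge is seated upright in the well, with its top below the posts at crop (300,258). On to the cover.

```bash
python3 -m inch '[[[-0.5575,0.927,0],[0,0,0],0.2],[[-0.5575,0.927,0],[0,0,0],0.2],[[-0.5575,0.927,0],[0,0,0],0.2],[[-0.5575,0.927,0],[0,0,0],0.2],[[-0.5575,0.927,0],[0,0,0],0.2],[[-0.5575,0.927,0],[0,0,0],0.2],[[-0.5575,0.927,0],[0,0,0],0.2],[[-0.5575,0.927,0],[0,0,0],0.2],[[-0.5575,0.927,0],[0,0,0],0.2],[[-0.5575,0.927,0],[0,0,0],0.2],[[-0.5575,0.927,0],[0,0,0],0.2],[[-0.5575,0.927,0],[0,0,0],0.2],[[0,0,0.4],[0,0,-0.05],0.2],[[0,0,0.8],[0,0,-0.05],0.2],[[0,0,0.8],[0,0,0],0.2],[[0,0,0],[0,0,0],0.2]]'
python3 - <<'E'
from h import *
go(407.1,-197.8,12,25.2)
s=optics.camera("scene");t=optics.camera("top")
def cr(c,x): 
    u,v=(proj(c,x)[0]-[40,30]).astype(int); print(u,v); return cv2.resize(c["frame"][v:v+60,u:u+80],(400,300),interpolation=cv2.INTER_CUBIC)
cv2.imwrite("pics/c1.png",np.hstack([cr(t,[407,-198,8]),cr(s,[407,-198,8])]))
E
```

```text
time: 18.12
tool_pos: [403.2, -196.3, 75.6]
ee_rot: [[0.906, 0.424, -0.004], [0.424, -0.906, 0.003], [-0.002, -0.004, -1.0]]
force: [0.3, 1.1, -0.4]
gripper_width: 51.4
t 18.125 pos [ 403.2 -196.3   75.6] psi 25.09 w 51.4 F [ 0.3  1.1 -0.4] | shift units [0.15  0.164 3.181] turn units -0.0006
379 217
341 210
```

View pics/c1.png

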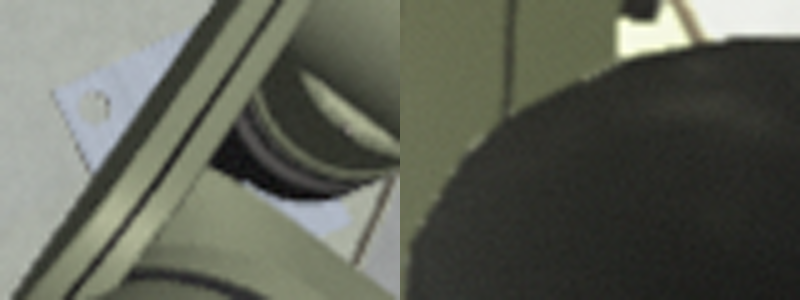

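Both views are mostly blocked by the arm; only hole 0 shows, at top-crop (95,105). I'll descend by force and pose readings.

```bash
python3 -m inch '[[[0.15,0.164,0.6],[0,0,0],0.2],[[0,0,0.6],[0,0,0],0.2],[[0,0,0.5],[0,0,0],0.2],[[0,0,0],[0,0,0],0.2]]'
python3 -c "
from h import *
go(407.1,-197.8,12,25.2)"
```

```text
time: 18.73
tool_pos: [407.9, -198.5, 42.4]
ee_rot: [[0.905, 0.426, -0.002], [0.426, -0.905, 0.002], [-0.001, -0.003, -1.0]]
force: [0.3, 0.4, 0.6]
gripper_width: 51.1
t 18.725 pos [ 407.9 -198.5   42.4] psi 25.2 w 51.1 F [0.3 0.4 0.6] | shift units [-0.02  -0.045  1.518] turn units 0.0
```

```bash
python3 -m inch '[[[-0.02,-0.04,0.4],[0,0,0],0.2],[[0,0,0.4],[0,0,0],0.2],[[0,0,0.4],[0,0,0],0.2],[[0,0,0.25],[0,0,0],0.2],[[0,0,0],[0,0,0],0.2],[[0,0,0],[0,0,0],-0.3],[[0,0,0],[0,0,0],-0.5],[[0,0,0],[0,0,0],-0.7],[[0,0,0],[0,0,0],-1],[[0,0,0],[0,0,0],-1],[[0,0,0],[0,0,0],-1],[[0,0,0],[0,0,0],-1]]' 70
python3 -c "
from h import *
go(407.1,-197.8,12,25.2)"
```

```text
time: 20.23
tool_pos: [408.6, -198.8, 15.1]
ee_rot: [[0.905, 0.426, 0.0], [0.426, -0.905, -0.0], [0.0, 0.0, -1.0]]
force: [-1.1, 0.7, 5.3]
gripper_width: 12.7
t 20.225 pos [ 408.6 -198.8   15.1] psi 25.21 w 12.7 F [-1.1  0.7  5.3] | shift units [-0.044 -0.079  0.157] turn units 0.0001
```

```bash
python3 -m inch '[[[0,0,-0.2],[0,0,0],-1],[[0,0,-0.4],[0,0,0],-1],[[0,0,-0.8],[0,0,0],-1],[[0,0,-1],[0,0,0],-1],[[0,0,-1],[0,0,0],-1],[[0,0,-0.8],[0,0,0],-1],[[0,0,0],[0,0,0],-1],[[0,0,0],[0,0,0],-1]]'
python3 -c "
from h import *
go(508.6,40,100,7.3);print(read_state()['moment'])"
```

```text
time: 21.22
tool_pos: [407.9, -198.4, 98.3]
ee_rot: [[0.905, 0.426, -0.001], [0.426, -0.905, 0.001], [-0.0, -0.001, -1.0]]
force: [-0.3, -0.1, -1.9]
gripper_width: 12.8
t 21.225 pos [ 407.9 -198.4   98.3] psi 25.21 w 12.8 F [-0.3 -0.1 -1.9] | shift units [ 9.634 -8.639 -0.08 ] turn units 0.0995
[ 0.01599746 -0.02128012  0.00651642]
```

Lifted: the force of -1.9 N matches the cover. I'll carry it over the base at height.

```bash
python3 -m inch '[[[0.4,-0.36,0],[0,0,0],-1],[[0.803,-0.72,0],[0,0,0],-1],[[0.803,-0.72,0],[0,0,0],-1],[[0.803,-0.72,0],[0,0,0],-1],[[0.803,-0.72,0],[0,0,0],-1],[[0.803,-0.72,0],[0,0,0],-1],[[0.803,-0.72,0],[0,0,0],-1],[[0.803,-0.72,0],[0,0,0],-1],[[0.803,-0.72,0],[0,0,0],-1],[[0.803,-0.72,0],[0,0,0],-1],[[0.803,-0.72,0],[0,0,0],-1],[[0.803,-0.72,0],[0,0,0],-1],[[0.4,-0.36,0],[0,0,0],-1],[[0,0,0],[0,0,0.033],-1],[[0,0,0],[0,0,0.033],-1],[[0,0,0],[0,0,0.033],-1],[[0,0,0],[0,0,0],-1],[[0,0,0],[0,0,0],-1]]'
python3 -c "
from h import *
go(508.6,40,65,7.3)"
```

```text
time: 23.48
tool_pos: [508.7, 39.7, 98.4]
ee_rot: [[0.992, 0.13, -0.001], [0.13, -0.992, 0.0], [-0.001, -0.0, -1.0]]
force: [-0.1, 0.8, -2.3]
gripper_width: 12.4
t 23.475 pos [508.7  39.7  98.4] psi 7.47 w 12.4 F [-0.1  0.8 -2.3] | shift units [-1.000e-03 -1.500e-02  1.669e+00] turn units 0.0009
```

```bash
python3 -m inch '[[[0,-0.015,0.35],[0,0,0.001],-1],[[0,0,0.35],[0,0,0],-1],[[0,0,0.35],[0,0,0],-1],[[0,0,0.35],[0,0,0],-1],[[0,0,0.25],[0,0,0],-1],[[0,0,0],[0,0,0],-1],[[0,0,0],[0,0,0],-1]]'
python3 - <<'E'
from h import *
go(508.6,40,65,7.3)
s=optics.camera("scene");t=optics.camera("top")
for c,n in((t,"top"),(s,"scene")):
    u,v=(proj(c,[507,40,50])[0]-[40,30]).astype(int); print(n,u,v)
    cv2.imwrite(f"pics/d_{n}.png",cv2.resize(c["frame"][v:v+60,u:u+80],(800,600),interpolation=cv2.INTER_CUBIC))
E
```

```text
time: 24.35
tool_pos: [509.1, 40.0, 65.8]
ee_rot: [[0.992, 0.126, 0.0], [0.126, -0.992, -0.0], [0.0, 0.0, -1.0]]
force: [-0.3, -0.0, -2.2]
gripper_width: 12.8
t 24.35 pos [509.1  40.   65.8] psi 7.22 w 12.8 F [-0.3 -0.  -2.2] | shift units [-0.027 -0.005  0.041] turn units -0.0005
top 271 168
scene 243 210
```

View pics/d_scene.png

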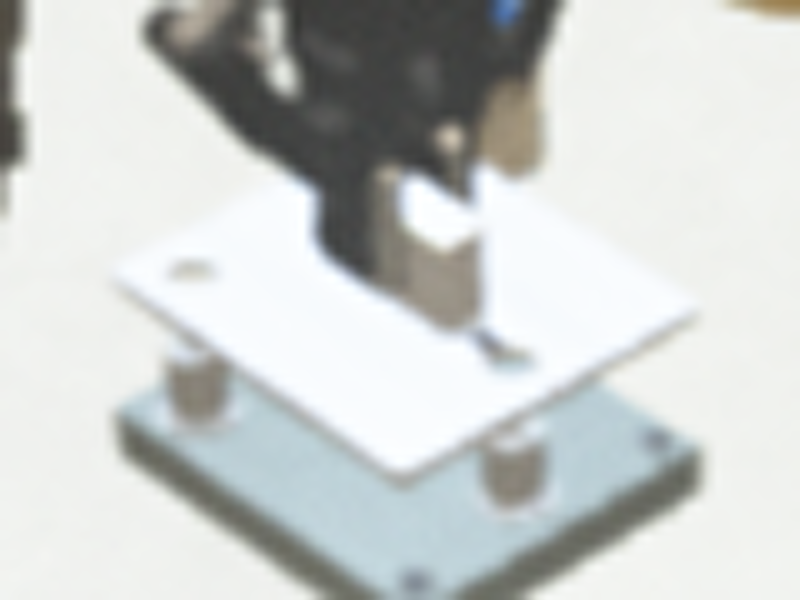

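The scene view shows the plate level above the posts, with the two-hole end away over the two-post end. Hole 0 is at (190,268), hole 2 at (515,355), and the posts show below at (195,350) and (515,440). One last look from above.

View pics/d_top.png

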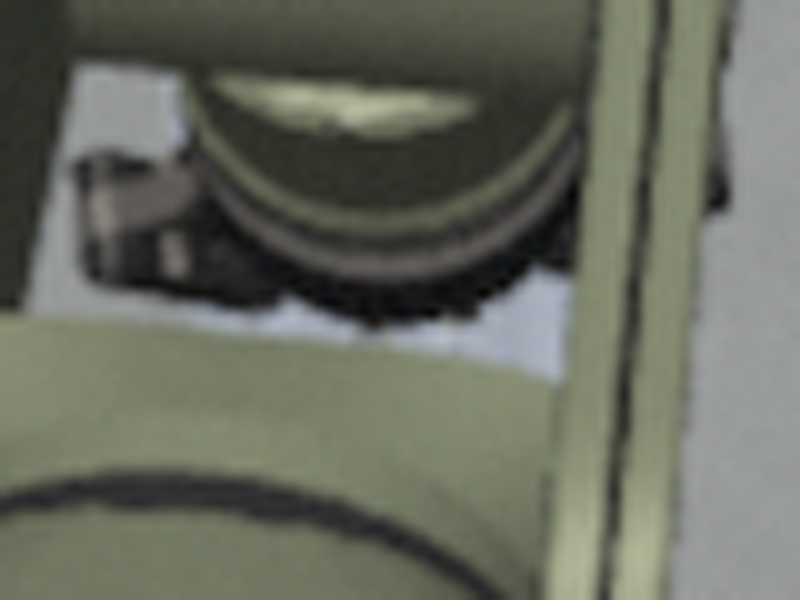

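The top view is blocked by the arm, so I'll fit base and plate in the same scene camera, where the bias cancels, and compare.

```bash
python3 - <<'E'
from h import *
from scipy.optimize import least_squares
s=optics.camera("scene")
def fit(px,L,n,w=None):
    px=np.array(px,float);L=np.array(L,float)
    def f(p):
        c,k=np.cos(p[2]),np.sin(p[2]); X=L@np.array([[c,-k,0],[k,c,0],[0,0,1]]).T+[p[0],p[1],0]
        return (proj(s,X)-px).ravel()
    r=least_squares(f,[507,40,.13]); print(n,r.x[:2].round(1),np.degrees(r.x[2]).round(1),r.fun.round(1)); return r.x
a=lambda P,k,u,v:[(u+(U+.5)/k-.5,v+(V+.5)/k-.5) for U,V in P]
fit(a([(148,229),(300,145),(386,287)],7.5,243,214),[(40,34,38),(40,-34,38),(-40,0,38)],"base posts")
fit(a([(117,372),(702,408),(415,578)],10,243,214),[(57,48,16),(-57,-48,16),(-57,48,16)],"base deck corners") 
for z in(56,58,60):
    fit(a([(113,277),(697,307),(403,475)],10,243,210),[(55,48,z),(-55,-48,z),(-55,48,z)],f"plate corners z{z}")
    fit(a([(192,272),(507,351)],10,243,210),[(40,34,z),(-40,0,z)],f"plate holes z{z}")
E
```

```text
base posts [505.9  41.6] 8.8 [-0.1 -0.1 -0.1 -0.2  0.2  0.3]
base deck corners [504.8  42.6] 8.0 [-0.3 -0.2  0.2 -0.   0.   0.2]
plate corners z56 [507.8  40.3] 7.7 [-0.2 -0.2  0.2  0.1  0.1  0.1]
plate holes z56 [511.5  39. ] 8.1 [-0.2 -0.2  0.2  0.2]
plate corners z58 [505.6  41.7] 7.7 [-0.3 -0.2  0.2  0.1  0.1  0.1]
plate holes z58 [509.2  40.4] 8.0 [-0.3 -0.2  0.3  0.2]
plate corners z60 [503.3  43.1] 7.6 [-0.4 -0.2  0.3  0.   0.1  0.1]
plate holes z60 [506.9  41.8] 7.9 [-0.3 -0.2  0.3  0.2]
```

In the same camera the plate (corners at z≈58: 505.6,41.7, yaw 7.7°) agrees with the base (505.3,42.1, yaw about 8°) to under 1 mm. The hole fit is rougher, because the rib hides part of hole 2. The gap above the posts is about 15.7 mm. I'll settle and hand in.

```bash
python3 -m inch '[[[0,0,0],[0,0,0],-1],[[0,0,0],[0,0,0],-1],[[0,0,0],[0,0,0],-1],[[0,0,0],[0,0,0],-1]]'
python3 -c "
from h import *
go(508.6,40,65,7.3);print(np.abs(read_state()['joint_velocities']).max()); print(job.sign_off())"
```

```text
time: 25.0
tool_pos: [508.9, 40.0, 65.7]
ee_rot: [[0.992, 0.126, 0.0], [0.126, -0.992, 0.0], [0.0, -0.0, -1.0]]
force: [0.3, -0.5, -1.7]
gripper_width: 12.5
t 25.0 pos [508.9  40.   65.7] psi 7.21 w 12.5 F [ 0.3 -0.5 -1.7] | shift units [-0.017 -0.002  0.035] turn units -0.0005
0.0833205977891279
the job is handed in; nothing more can be done
None
```

The job is handed in: the tall cartridge stands in the base's well, and the arm is holding the cover plate still over the posts. It took about 25 s of the 58 s allowed. The stub and the square part stayed in their pockets, checked after the cartridge was lifted. I did not take a last look at the other bench items.

**Last checks that agreed:**
- **Cartridge:** the scene view after release showed it upright in the well, with its top below the posts.
- **Plate position:** fitted in the same scene camera, the plate's corners lie within about 1 mm of the base, and the yaw is within about 1°. Its two-hole end is over the two-post end.
- **Height and hold:** from how far the arm lifted it, the plate is about 15.7 mm above the posts. It is level, joint speeds are near zero, and the load of about 2 N matches the cover alone.

**Checks that failed or disagreed:**
- **No view from above:** the arm blocked the top camera at the end, so I never saw the threaded holes through the plate holes.
- **Hole fit:** a rougher fit using two of the plate's holes, one partly hidden by the rib, put the plate up to about 4 mm off the base. That is the edge of what lets each hole be seen whole. I trusted the corners and the arm's own position instead.
- **Camera offset:** the scene camera read about 5 mm off from the top one.
- **Gripper reading:** it showed about 12.7 mm on both the 16 mm cartridge and the 14 mm rib.
- **Pictures:** I viewed 12, two over the budget of 10.

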